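Return the hex adapter to the fittings carousel, present it at the pointer and hold

ROBOT

A 6-joint arm with a two-finger parallel gripper is mounted at the origin on the work surface. World frame = base frame: x ahead of the robot, y to its left, z up, the work surface at z = 0. Lengths are in m, angles in degrees, forces in N, time in s.
With the tool pointing down it reaches from about 0.4 to 0.825 m from the base axis. Payload 7 kg.
Tool frame: the origin (TCP) lies on the centre line of the jaws, within the pads' length; the fingertips stand 11 mm ahead of it and the grasp point (between the pads) lies 8 mm behind it; z points along the fingers, y is the line along which they close (so a half turn about z gives the same grasp; the last joint's range is limited). The gripper opens to 88 mm and grips with 3 to 60 N. Pads are 19 mm wide; open, the fingers measure 130 mm over their backs; the gripper's body (78 mm by 193 mm) begins 47 mm behind the grasp point.
Start: joints at [-59.41, 20.546, 0.682, 0, -70.136, -16.507], TCP at [0.164, -0.655, 0.238] pointing down, gripper open.
Joint ranges: [-176.03, 176.03], [-82.01, 121.73], [-58.28, 71.71], [-173.87, 95.51], [-174.79, -0.11], [-173.66, 173.66]. Speed limits (degrees/s): [136.94, 136.94, 172.46, 180, 180, 180].

INTERFACE

Orientations are given as [roll, pitch, yaw] about the fixed x, y, z axes, in that order (R = Rz(yaw) Ry(pitch) Rx(roll)).
In Python, from plant import r, capture, camera_model, job gives the robot as it stands.
- The arm moves only by the tool drive_tool, never from a script. Its argument "increments" is a list that holds one entry, the list of rows, each a list of 5 numbers: the gripper's target within -1 to 1 (fully open at 1, half-way at 0, shut at -1), then the shift along the tool's x, y, z scaled (see below), then the turn about the tool's z scaled (see below). In form: [[[gripper, tx, ty, tz, roll], ...]]. A call has 1 to 5 rows; each row is the pose to reach, as a shift and turn from the pose commanded when the call began, along the tool's axes at that moment, turning the shorter way round; what a row does not reach only later rows make up. The controller multiplies each number of a shift by 120 mm and each number of a turn by 360 degrees. A row lasts 1/8 s, in which the tool goes at most 62.5 mm and 10.7 degrees, less where a joint would pass 70% of its speed; a pose out of reach is approached as far as the arm can. A call with a number of a shift or a turn outside -1 to 1 is refused whole. A call with a gripper value outside its range is refused whole. The fingers move at their own pace and stop on an object; "squeeze" is the grip in N (left out, the last holds). Time passes only in rows, so rows that repeat a pose let the fingers close. It gives the time, the measured TCP pose, the force, the opening and the grip force at its end, in the units of the state.
- r.get_state(): the state, without advancing time (a new reading comes with each control period).
- capture(name): name is "scene" or "top"; returns the picture (420x560x3 uint8, red, green, blue); there is no depth.
- camera_model(name): a dict with "camera_matrix" (3x3 intrinsics, pixels), "rvec" (rotation vector, rad) and "tvec" (3), from world to camera coordinates, as OpenCV has them. Camera axes: x right, y down, z forward; pixel columns grow to the right and rows downward; lengths in m; the calibration is good to about 2 mm. A picture is of the moment at which its call begins. camera_model takes no time and is no camera call.
- job.close_job(): hands the job in; it is judged then, once.
The state is a dict: "time_s": time; "joints": joint angles; "qd": joint speeds; "joint_torque": joint torques, N m; "tcp_pos": TCP position; "eef_rot": TCP orientation; "contact_force": force on the tool from outside, world axes, zero at the start; "moment": the same for the moment, N m; "gripper_width": finger opening in m; "gripper_force": force on a finger pad.
Only numpy, scipy, OpenCV 4.12 (cv2) and the standard library are available. Lean on these libraries where they do the work, as an engineer would, in place of code of your own. Each camera call takes 0.05 s, during which the arm holds its last target. There are 200 camera calls.

TASK

Put the loose hexagon-bodied steel adapter back, stem down, into its own slot on the fittings carousel, the empty cup on the hexagon-shaped label plate: lower it fully home before letting go. Only then turn the carousel, either way round, until that slot lines up with the fixed pointer on the base, and finish gripping the black bar handle on the hub so that the turntable is held still there with the adapter still home: the program ends while still holding the handle. Leave all the other loose parts on the bench where they are.

Things in the scene. Friction and masses are not known exactly. Their poses are not given: they have to be found in the camera images.
- adapter: loose steel hose adapter to return, 86 mm tall, 0.2 to 0.42 kg, upright on a 3 mm rubber mat. Origin: centre of its foot, z up its axis. From the foot: round stem 28 mm diameter, chamfered end (0 to 32 mm), hexagon 44 mm across flats (32 to 46 mm), round threaded nipple 28 mm diameter (46 to 86 mm), the place to grip. Coupling and block stand over 100 mm away; places vary.
- slot (a point): centre of the inner floor of the adapter's own cup, 39 mm above the bench, 105 mm from the carousel's axis. Cup 34 mm inside, 45 mm outside, 30 mm deep, open on top, on a flat hexagonal aluminium plate 80 mm across corners. Fully home, its foot rests on this floor (3 mm play all round). The other empty cups, on a square and a round plate, are not to be used. Very jerky turning may rock it out.
- front (a point): fixed point on the base, 105 mm from the carousel's axis in the direction of the pointer and at the slot's height: the slot must come here.
- pointer (a point): inner tip of the fixed pointer, at its top, 40 mm above the bench and 154 mm from the carousel's axis: a three-sided aluminium post 30 mm high and about 40 mm across, standing on a tongue of the base just outside the disc on the robot's side, one corner pointing at the axis.
- base: round grey base of the carousel, fixed; origin on the carousel's axis at bench level; its -x axis points to the pointer. The dark disc on it is 300 mm wide, top 30 mm above the bench, with six stations 60 degrees apart: the slot's two neighbours are low steel caps (top 72 mm above the bench), straight across from it a brass valve body with a thin stem (top 120 mm).
- handle (a point): centre of the black bar handle on top of the hub, on the carousel's axis, 137 mm above the bench. The bar turns with the carousel: 70 mm long, 16 mm thick, 30 mm high, underside 122 mm and top 152 mm above the bench; it points at the slot (length along the carousel's x). Grip it across its thickness. The hub post below it is 12 mm thick.
- carousel: the turning part (disc, cups, hub and handle); origin on the axis at bench level; the slot lies on its own -x. The slot is at the pointer when its yaw equals the base's; it starts 1.0 to 3.14 rad away, either way. It can turn about two turns either way; no detents or spring: a steady friction of about 0.06 N m keeps it where it is left.
- coupling: bystander: plain round steel coupling, 42 mm in diameter, 50 mm tall, standing on the mat; origin under its centre.
- block: bystander: square steel port block 42 mm wide and 42 mm high with a round neck 28 mm in diameter and 18 mm high on top, standing on the mat; origin under its centre.
- wrench: bystander: steel wrench lying beyond the carousel.
- seal_ring: bystander: black rubber seal ring, 64 mm outside, 18 mm high, lying beyond the mat.
- spray: bystander: can, 60 mm in diameter, 170 mm tall, standing to the left of the carousel.
- driver: bystander: screwdriver lying to the left of the carousel.
There are look-alikes about, which are no part of the job. What is shaped like the adapter but blue or pink is not meant.

How it is judged (in metres and radians):
On the way, in this order (a step that is already met when the one before it is completed fails the run):
1. the adapter is lowered into its own cup while still held, the carousel still turned away from the pointer (horizontal distance between adapter and slot below 0.006 m and z of adapter in the frame of slot below 0.012 m and contact force between the fingers and adapter above 0.5 N and horizontal distance between slot and front above 0.04 m), for 0.05 s.
2. the adapter is fully home and let go, the carousel still turned away from the pointer (horizontal distance between adapter and slot below 0.005 m and z of adapter in the frame of slot between -0.004 and 0.005 m and angle between adapter's own z axis and vertical below 0.12 rad and contact force between the fingers and adapter below 0.2 N and horizontal distance between slot and front above 0.04 m), for 0.2 s.
3. the slot is at the pointer and the hub handle is gripped (horizontal distance between slot and front below 0.009 m and contact force between the fingers and carousel above 3 N and distance between the grasp point and handle below 0.035 m and angular speed of carousel below 0.05 rad/s), for 0.2 s.
At the end, for the whole second after the job is handed in: Adapter let go and fully home in its own cup (foot within 5 mm of floor and centre, tilt under 0.12 rad); slot within 9 mm of the front point at the pointer; fingers at the hub handle (grasp point within 35 mm of its centre) with over 3 N and the carousel does not turn (under 0.05 rad/s) (all of step 3 and horizontal distance between adapter and slot below 0.005 m and z of adapter in the frame of slot between -0.004 and 0.005 m and angle between adapter's own z axis and vertical below 0.12 rad and contact force between the fingers and adapter below 0.2 N); the arm keeps its last pose, push and grip.
It fails at once if a bystander is moved by more than 30 mm (distance of any of coupling, block, wrench, seal_ring, spray, driver from where it was at the start of the episode above 0.03 m).
It also fails if it takes over 72 s, if anything falls off the work surface, if the arm or the gripper's body presses on something with over 40 N, if the wrist force passes 120 N, or if a joint passes its speed limit or range.

## Working session

There is one attempt and no reset: what is moved stays moved. The work goes in short steps, Python scripts to look and compute and a tool call to move; the robot and the scene stay as the last step left them, time stands still between calls to the robot, and variables do not carry over. Pictures are saved under pics/ and viewed, at most 10 in all, crops included, and the job is handed in when it is done.

Besides the shell and the picture viewer there is one more tool, called after "Emit:" as name(argument=value, ...), one argument or row to a line, values as JSON. drive_tool: Moves the arm, as the interface text tells. Its arguments: {"type":"object","properties":{"increments":{"type":"array"},"squeeze":{"type":"number"}},"required":["increments"]}

```bash
mkdir -p pics; ls; python3 - <<'E'
from plant import r,capture,camera_model,job
import cv2,numpy as np
for n in("scene","top"):
    im=capture(n);np.save(f"pics/{n}0.npy",im);cv2.imwrite(f"pics/{n}0.png",im[:,:,::-1])
    c=camera_model(n);R=cv2.Rodrigues(np.array(c["rvec"]))[0]
    print(n,c["camera_matrix"],(-R.T@np.array(c["tvec"]).ravel()))
s=r.get_state();print(s)
E
```

```text
pics
scene [[461.85996526   0.         279.70042091]
 [  0.         461.85996526 215.64673023]
 [  0.           0.           1.        ]] [ 1.27205533 -0.5090124   0.97381924]
top [[387.2959342    0.         277.60401971]
 [  0.         387.2959342  201.52423356]
 [  0.           0.           1.        ]] [0.53316224 0.01533479 1.05582533]
{'time_s': 0.1, 'joints': array([-5.94091065e+01,  2.05884812e+01,  6.37209444e-01, -1.56757015e-02,
       -7.01365205e+01, -1.65070904e+01]), 'qd': array([-0.02687566, -0.07594305,  0.22924659,  0.0063764 , -0.033219  ,
        0.04261537]), 'joint_torque': array([-2.99150124e-04, -5.84162056e+01,  2.93752652e+01,  7.01555863e+00,
        1.01519926e-02, -9.09476194e-05]), 'tcp_pos': array([ 0.16410983, -0.65429758,  0.23669609]), 'eef_rot': array([ 1.79911639e+02, -1.08173608e-02, -1.65921526e+02]), 'contact_force': array([-2.25772975e-02,  7.15093033e-01, -6.65289515e-04]), 'moment': array([-0.00135581,  0.01001101,  0.04774581]), 'gripper_force': 0.0, 'gripper_width': 0.08800964272850244}
```

View pics/scene0.png

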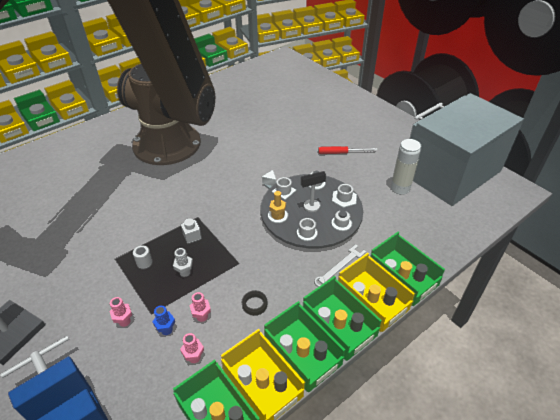

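View pics/top0.png

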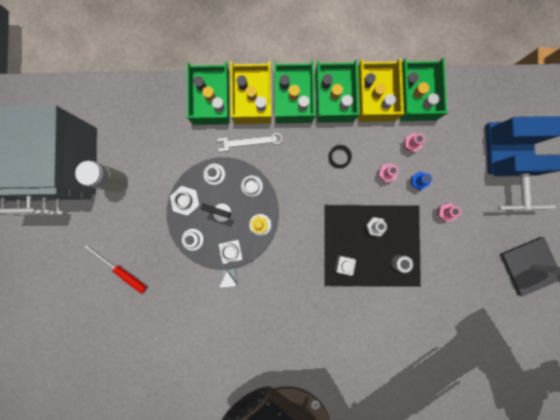

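Top view: the adapter candidates are the steel hex piece at (377,227), which I choose, the round coupling at (404,264), the block at (346,266), blue at (421,181) and pink at (389,173), (415,142), (449,212). The hexagonal plate is at (184,200), the square plate at (230,252), the valve at (260,225) and the pointer at (228,280). I'll check the choice in a close crop.

```bash
cat >h.py <<'E'
from plant import r,capture,camera_model,job
import cv2,numpy as np
def ray(n,uv,z):
    c=camera_model(n);R=cv2.Rodrigues(np.array(c["rvec"]))[0];t=np.array(c["tvec"]).ravel()
    d=R.T@np.linalg.inv(np.array(c["camera_matrix"]))@np.array([uv[0],uv[1],1.]);o=-R.T@t
    return o+d*(z-o[2])/d[2]
def proj(n,P):
    c=camera_model(n);return cv2.projectPoints(np.array(P,float).reshape(-1,1,3),np.array(c["rvec"]),np.array(c["tvec"]),np.array(c["camera_matrix"]),None)[0].reshape(-1,2)
E
python3 - <<'E'
from h import *
im=np.load("pics/top0.npy")[:,:,::-1]
a=cv2.resize(im[155:295,160:290],None,fx=4,fy=4,interpolation=cv2.INTER_CUBIC)
b=cv2.resize(im[200:290,330:415],None,fx=4,fy=4,interpolation=cv2.INTER_CUBIC)[:, :280]
o=np.zeros((560,800,3),np.uint8);o[:,:520]=a;o[:360,520:]=b
s=np.load("pics/scene0.npy")[:,:,::-1][240:290,155:225]
o[360:560,520:800]=cv2.resize(s,(280,200),interpolation=cv2.INTER_CUBIC)
cv2.imwrite("pics/crop1.png",o)
hsv=cv2.cvtColor(im,cv2.COLOR_BGR2HSV);g=cv2.cvtColor(im,cv2.COLOR_BGR2GRAY)
# disc outline: dark mask ; plates bright
m=((g<85)*255).astype(np.uint8);m[:,290:]=0;m[:140]=0;m[290:]=0;m[:,:150]=0
c=max(cv2.findContours(m,0,2)[0],key=cv2.contourArea);hull=cv2.convexHull(c);e=cv2.fitEllipse(hull);print("disc",e,ray("top",e[0],.03))
m=((g>130)*255).astype(np.uint8)
for c in cv2.findContours(m,0,2)[0]:
    x,y,w,h=cv2.boundingRect(c)
    if 160<x<420 and 150<y<295 and cv2.contourArea(c)>40: 
        (cx,cy),R=cv2.minEnclosingCircle(c);print(x,y,w,h,cv2.contourArea(c),cx,cy,R,ray("top",(cx,cy),.035))
E
```

```text
disc ((217.06785583496094, 214.34632873535156), (15.822075843811035, 38.07329559326172), 116.68927001953125) [0.57268786 0.17457947 0.03      ]
```

View pics/crop1.png

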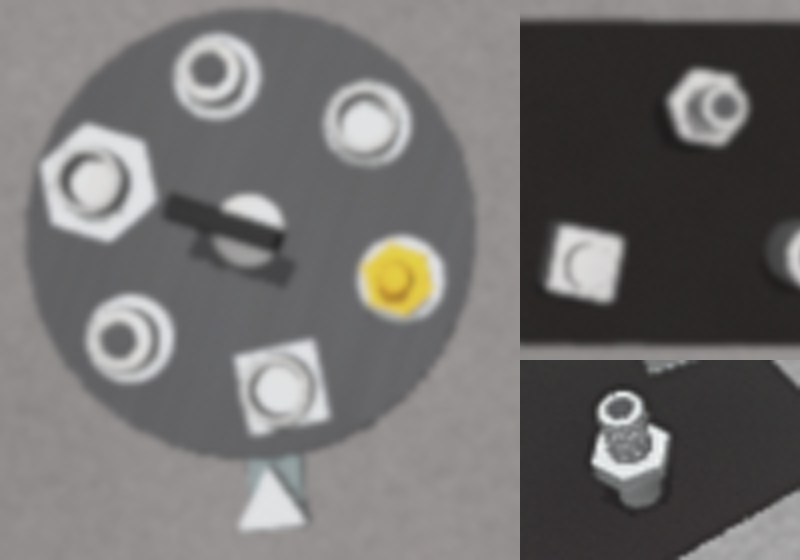

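The crop shows the steel hex adapter (top rim at top px ≈(380,226), scene px ≈(180,252)) and the empty cup on the hexagon plate at ≈(184,200). The choice holds; measuring now.

```bash
python3 - <<'E'
from h import *
im=np.load("pics/top0.npy");g=cv2.cvtColor(im,cv2.COLOR_RGB2GRAY)
print("bench",g[300,200],"disc",g[240,225],g[190,225],"plate",g[188,184],"pointer",g[281,228],"yoke",g[196,175])
roi=np.zeros_like(g);roi[150:275,160:285]=255
m=((g<(int(g[300,200])+int(g[240,225]))/2)&(roi>0)).astype(np.uint8)*255
c=max(cv2.findContours(m,0,1)[0],key=cv2.contourArea);e=cv2.fitEllipse(cv2.convexHull(c));ax=ray("top",e[0],.03);print("disc",e,ax)
# bright blobs within disc
hsv=cv2.cvtColor(im,cv2.COLOR_RGB2HSV)
m=((g>150)&(hsv[...,1]<60)).astype(np.uint8)*255
n,l,st,ce=cv2.connectedComponentsWithStats(m)
for i in range(1,n):
    x,y,w,h,a=st[i]
    if a>25 and 160<ce[i][0]<420 and 155<ce[i][1]<295:
        c=cv2.findContours((l==i).astype(np.uint8),0,1)[0][0];M=cv2.moments(cv2.convexHull(c));q=(M['m10']/M['m00'],M['m01']/M['m00'])
        print(x,y,w,h,a,"hull c",np.round(q,1),ray("top",q,.034)[:2], ray("top",q,.034)[:2]-ax[:2],"tri",cv2.minEnclosingTriangle(c)[1].reshape(-1,2).tolist() if y>265 and x<300 else "")
# handle
m=((g<55)&(roi>0)).astype(np.uint8);n,l,st,ce=cv2.connectedComponentsWithStats(m)
for i in range(1,n):
    if st[i][4]>20:
        c=cv2.findContours((l==i).astype(np.uint8),0,1)[0][0];print("handle",st[i],cv2.minAreaRect(c),ray("top",ce[i],.15))
p1=ray("top",(380.1,226.4),.089);p2=ray("scene",(180.0,251.5),.089);print("adapter",p1,p2)
E
```

```text
bench 145 disc 103 102 plate 222 pointer 226 yoke 172
disc ((222.3312225341797, 213.2597198486328), (112.53990936279297, 113.42929077148438), 37.667484283447266) [0.57531224 0.1606168  0.03      ]
203 163 22 22 287 hull c [213.7 173.7] [0.68069696 0.18197078] [0.10538472 0.02135398] tri 
382 163 18 18 42 hull c [392.  169.9] [ 0.68239047 -0.2920245 ] [ 0.10707823 -0.4526413 ] tri 
241 175 22 21 322 hull c [251.5 185.2] [0.64813816 0.08195791] [ 0.07282592 -0.07865889] tri 
170 186 29 29 558 hull c [184.  200.1] [0.6117005  0.26105815] [0.03638826 0.10044136] tri 
216 203 15 9 79 hull c [223.3 206.8] [0.59216364 0.15727798] [ 0.0168514  -0.00333882] tri 
249 214 22 21 129 hull c [259.8 224. ] [0.54494537 0.06169837] [-0.03036686 -0.09891843] tri 
368 218 18 18 179 hull c [376.6 226.3] [ 0.53332081 -0.24576638] [-0.04199143 -0.40638318] tri 
182 228 22 23 304 hull c [192.2 239.1] [0.50872179 0.23970804] [-0.06659044  0.07909124] tri 
219 240 23 24 415 hull c [230.  251.4] [0.47487117 0.14076133] [-0.10044107 -0.01985547] tri 
337 257 18 18 254 hull c [345.7 265.5] [ 0.43272671 -0.16137905] [-0.14258553 -0.32199585] tri 
397 257 16 15 120 hull c [404.3 263.9] [ 0.43394564 -0.31470229] [-0.1413666  -0.47531909] tri 
218 271 19 18 202 hull c [226.2 280.9] [0.39841154 0.15152665] [-0.1769007  -0.00909015] tri [[238.11627197265625, 286.4883728027344], [223.84616088867188, 267.4615478515625], [216.79310607910156, 288.6206970214844]]
adapter [ 0.53296004 -0.24045485  0.089     ] [ 0.53125369 -0.24069163  0.089     ]
```

Emit:
drive_tool(
  increments=[
    [[1,-0.954,0.65,0,0],[1,-0.954,0.65,0,0],[1,-0.954,0.65,0,0]],
  ],
)

```text
time_s: 0.48
tcp_pos: [0.2581, -0.5489, 0.2376]
eef_rot: [180.0, 0.0, -165.8]
contact_force: [-0.4, 0.1, 0.4]
gripper_width: 0.0876
gripper_force: 0.0
```

Emit:
drive_tool(
  increments=[
    [[1,-0.954,0.65,0,0],[1,-0.954,0.65,0,0],[1,-0.954,0.65,0,0]],
  ],
)

```text
time_s: 0.85
tcp_pos: [0.35, -0.4458, 0.2376]
eef_rot: [180.0, 0.0, -165.8]
contact_force: [-0.2, -0.4, 0.4]
gripper_width: 0.0876
gripper_force: 0.0
```

Emit:
drive_tool(
  increments=[
    [[1,-0.954,0.65,0,0],[1,-0.954,0.65,0,0],[1,-0.954,0.65,0,0]],
  ],
)

```text
time_s: 1.23
tcp_pos: [0.442, -0.3426, 0.2374]
eef_rot: [180.0, -0.0, -165.8]
contact_force: [0.1, 0.2, 0.3]
gripper_width: 0.0878
gripper_force: 0.0
```

Emit:
drive_tool(
  increments=[
    [[1,-0.954,0.65,0.5,-0.145],[1,-0.954,0.65,0.5,-0.145],[1,-0.954,0.65,0.5,-0.145],[1,-0.954,0.65,0.5,-0.145],[1,-0.954,0.65,0.5,-0.145]],
  ],
)

```text
time_s: 1.85
tcp_pos: [0.5322, -0.2414, 0.1768]
eef_rot: [179.9, -0.0, -113.4]
contact_force: [0.1, -0.1, 0.4]
gripper_width: 0.0875
gripper_force: 0.0
```

```bash
cat >>h.py <<'E'
def go(x,y,z,yaw=None):
    s=r.get_state();p=s["tcp_pos"];w=np.radians(s["eef_rot"][2]);d=np.array([x,y,z])-p
    dy=0 if yaw is None else (yaw-s["eef_rot"][2]+180)%360-180
    t=np.array([d[0]*np.cos(w)+d[1]*np.sin(w),d[0]*np.sin(w)-d[1]*np.cos(w),-d[2]])
    print("t",s["time_s"],"tcp",p.round(4),"rot",s["eef_rot"].round(2),"j6",s["joints"][5].round(1),"w",s["gripper_width"],s["gripper_force"],"F",s["contact_force"].round(1))
    print("norm",(t/.12).round(4),"roll",round(-dy/360,4))
E
python3 -c "
from h import *
go(.532,-.2406,.068,-110)"
```

```text
t 1.85 tcp [ 0.5322 -0.2414  0.1768] rot [ 1.7992e+02 -4.0000e-02 -1.1340e+02] j6 -18.2 w 0.08748494787131578 0.0 F [ 0.1 -0.1  0.4]
norm [-0.0059  0.0041  0.907 ] roll -0.0094
```

Emit:
drive_tool(
  increments=[
    [[1,-0.006,0.004,0.3,-0.009],[1,-0.006,0.004,0.6,-0.009],[1,-0.006,0.004,0.8,-0.009],[1,-0.006,0.004,0.9,-0.009],[1,-0.006,0.004,0.9,-0.009]],
  ],
)

```text
time_s: 2.48
tcp_pos: [0.5318, -0.2405, 0.0689]
eef_rot: [179.9, -0.0, -110.5]
contact_force: [-1.1, 0.9, 0.5]
gripper_width: 0.0878
gripper_force: 0.0
```

Emit:
drive_tool(
  increments=[
    [[-1,0,0,0,0],[-1,0,0,0,0],[-1,0,0,0,0],[-1,0,0,0,0],[-1,0,0,0,0]],
  ],
  squeeze=30,
)

```text
time_s: 3.1
tcp_pos: [0.5324, -0.2398, 0.0697]
eef_rot: [-180.0, 0.0, -110.5]
contact_force: [-0.1, 0.2, 0.2]
gripper_width: 0.0431
gripper_force: 0.0
```

Emit:
drive_tool(
  increments=[
    [[-1,0,0,0,0],[-1,0,0,0,0],[-1,0,0,0,0]],
  ],
)

```text
time_s: 3.48
tcp_pos: [0.5324, -0.2398, 0.0695]
eef_rot: [-180.0, 0.0, -110.5]
contact_force: [0.3, 0.4, -0.1]
gripper_width: 0.0273
gripper_force: 29.9
```

```bash
python3 -c "
from h import *
go(.6112,.2596,.22,-110)"
```

```text
t 3.475 tcp [ 0.5324 -0.2398  0.0695] rot [-180.      0.   -110.47] j6 -15.4 w 0.027256665862901274 29.931617975234985 F [ 0.3  0.4 -0.1]
norm [-4.1283  0.8402 -1.2539] roll -0.0013
```

Emit:
drive_tool(
  increments=[
    [[-1,0,0,-0.1,0],[-1,0,0,-0.3,0],[-1,0,0,-0.6,0],[-1,0,0,-0.9,0],[-1,0,0,-1,0]],
  ],
  squeeze=45,
)

```text
time_s: 4.1
tcp_pos: [0.5332, -0.24, 0.1924]
eef_rot: [-179.8, 0.0, -110.5]
contact_force: [-0.1, -0.1, -3.6]
gripper_width: 0.0273
gripper_force: 44.9
```

Emit:
drive_tool(
  increments=[
    [[-1,-0.1,0.02,-0.1,0],[-1,-0.25,0.05,-0.2,0],[-1,-0.45,0.09,-0.4,0],[-1,-0.65,0.13,-0.5,0],[-1,-0.85,0.17,-0.5,0]],
  ],
)

```text
time_s: 4.72
tcp_pos: [0.5493, -0.1352, 0.2504]
eef_rot: [-179.9, 0.0, -110.4]
contact_force: [0.4, 0.1, -3.2]
gripper_width: 0.0269
gripper_force: 44.9
```

Emit:
drive_tool(
  increments=[
    [[-1,-0.2,0.04,0,0],[-1,-0.4,0.08,0,0],[-1,-0.6,0.12,0,0],[-1,-0.8,0.16,0,0],[-1,-1,0.2,0,0]],
  ],
)

```text
time_s: 5.35
tcp_pos: [0.5679, -0.0143, 0.2491]
eef_rot: [179.9, -0.0, -110.4]
contact_force: [0.7, -0.5, -2.1]
gripper_width: 0.0273
gripper_force: 44.9
```

Emit:
drive_tool(
  increments=[
    [[-1,-0.2,0.04,0,0],[-1,-0.4,0.08,0,0],[-1,-0.6,0.12,0,0],[-1,-0.8,0.16,0,0],[-1,-1,0.2,0,0]],
  ],
)

```text
time_s: 5.98
tcp_pos: [0.5877, 0.1063, 0.2493]
eef_rot: [180.0, -0.0, -110.5]
contact_force: [-0.1, -0.3, -2.2]
gripper_width: 0.0268
gripper_force: 44.9
```

```bash
python3 -c "
from h import *
go(.6112,.2596,.25,-110)
im=capture('scene')
cv2.imwrite('pics/s2.png',cv2.resize(im[90:300,150:430],None,fx=2.8,fy=2.8,interpolation=2)[:,:,::-1])
im=capture('scene');np.save('pics/s2.npy',im)
"
```

```text
t 5.975 tcp [0.5877 0.1063 0.2493] rot [ 1.7997e+02 -2.0000e-02 -1.1045e+02] j6 -49.4 w 0.026830292052067467 44.91437494754791 F [-0.1 -0.3 -2.2]
norm [-1.2654  0.2632 -0.0057] roll -0.0013
```

View pics/s2.png

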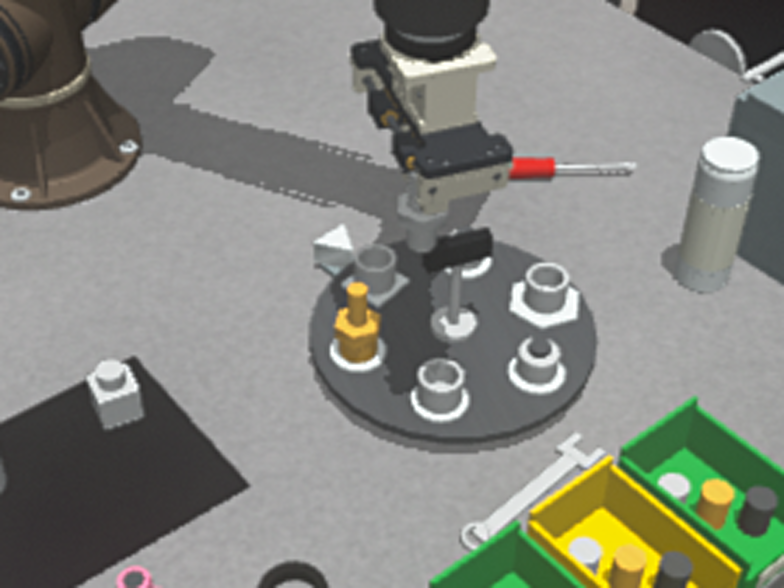

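The scene shows the adapter upright in the gripper (stem ≈ (301,175) full px), with the hex plate's cup rim at ≈ (345,189). I'll check the rim position in the scene view against the top estimate.

```bash
python3 - <<'E'
from h import *
im=np.load('pics/scene0.npy');g=cv2.cvtColor(im,cv2.COLOR_RGB2GRAY);hsv=cv2.cvtColor(im,cv2.COLOR_RGB2HSV)
print("rim",ray("scene",(345.0,189.0),.069))
m=np.zeros_like(g);sub=slice(165,225),slice(325,370)
m[sub]=((g[sub]>150)&(hsv[sub][...,1]<60))*255
n,l,st,ce=cv2.connectedComponentsWithStats(m)
for i in range(1,n):
    if st[i][4]>40:print(st[i],ce[i])
P=np.array([.6112,.2596,.069]);print("pred rim",proj("scene",P),"plate",proj("scene",[.6112,.2596,.034]))
# pointer: tip pixel in both views
print("tip top",ray("top",(226.4,270.2),.04))
g2=cv2.cvtColor(np.load('pics/top0.npy'),cv2.COLOR_RGB2GRAY)
print(g2[266:291,214:242])
go(.6112,.2596,.25,-110)
print(r.get_state()["joints"])
a=cv2.resize(im[160:230,320:380],None,fx=8,fy=8,interpolation=2);b=cv2.resize(im[160:200,250:290],(320,320),interpolation=2)
o=np.zeros((560,800,3),np.uint8);o[:,:480]=a;o[:320,480:]=b;cv2.imwrite("pics/c3.png",o[:,:,::-1])
E
```

```text
rim [0.61123507 0.25848929 0.069     ]
[ 325  165   45   60 1407] [352.64108031 185.21179815]
[335 211  17  14  87] [343.59770115 217.48275862]
pred rim [[345.26547311 188.8309193 ]] plate [[344.15359615 197.60070147]]
tip top [0.42677828 0.14988925 0.04      ]
[[100 100 100 100 101 100 100 100 101 101 101 101 100 100  99 100 100 100
  100  99  99  97  98  99  98  99 105 109]
 [100 100 101 100 100 100 100 100 101 101 100 100 100  99 100 101 100 100
  100 100  99  99 104 108 111 118 126 132]
 [106 103 101 100 100 101  99 101 102 103 101 100 100 100 101 103 104 111
  115 115 111 110 121 130 134 138 142 143]
 [123 117 112 111 111 111 110 110 114 117 115 114 113 112 112 116 123 133
  140 140 132 122 131 141 145 146 146 145]
 [140 137 135 133 133 133 130 129 137 142 142 142 139 132 128 135 144 150
  154 153 141 125 132 143 147 146 146 146]
 [147 147 146 144 144 144 140 138 147 153 155 157 157 143 131 138 149 155
  157 155 143 125 132 143 146 146 147 147]
 [148 148 147 146 147 146 143 140 149 155 159 168 179 167 138 130 143 152
  157 156 144 127 133 144 146 146 147 147]
 [148 147 146 147 1
[... 1663 characters left out ...]
2 169 169 171 170 166 161 159
  156 152 148 143 140 142 144 144 145 145]
 [148 148 148 147 145 149 155 157 155 152 150 146 147 149 150 149 149 149
  148 146 147 146 145 145 144 144 143 144]
 [148 148 148 148 146 146 147 148 148 148 147 146 146 146 145 145 145 147
  147 146 146 147 146 145 144 145 146 146]
 [148 148 149 149 147 146 147 147 147 147 148 148 148 147 145 143 145 147
  147 146 146 146 146 145 145 147 148 148]]
t 6.075 tcp [0.5882 0.1073 0.2491] rot [ 179.98   -0.   -110.36] j6 -49.4 w 0.026968806255361164 44.91517424583435 F [-0.1  0.7 -2.2]
norm [-1.2564  0.2618 -0.0072] roll -0.001
[ 2.90436549e+01  1.29374324e+01 -8.43010177e+00 -1.21561655e-02
 -6.86451247e+01 -4.94015681e+01]
```

View pics/c3.png

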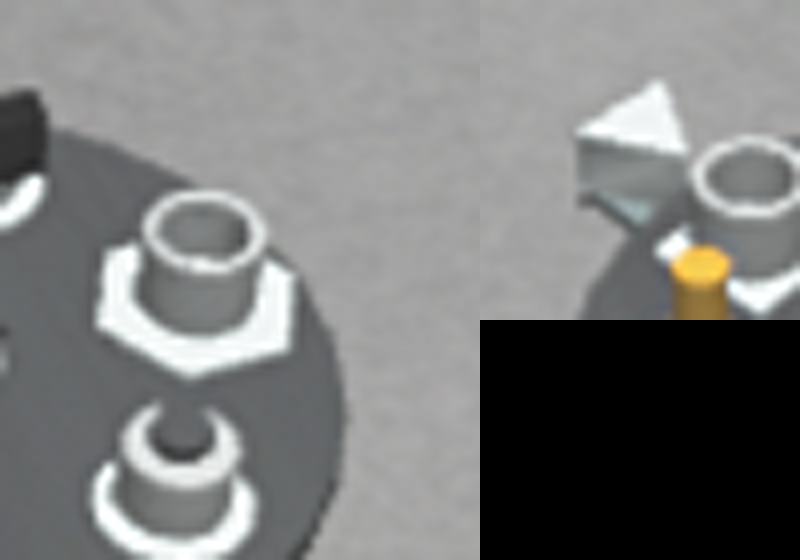

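The rim ellipse in the scene is centred at ≈(345.2,188.3), within 0.6 px of the top-view prediction, so the slot is at about (0.611, 0.259). Moving above it.

Emit:
drive_tool(
  increments=[
    [[-1,-0.2,0.04,0,0],[-1,-0.4,0.08,0,0],[-1,-0.6,0.12,0,0],[-1,-0.8,0.17,0,0],[-1,-0.9,0.19,0,0]],
  ],
)

```text
time_s: 6.7
tcp_pos: [0.6044, 0.2157, 0.2492]
eef_rot: [180.0, -0.0, -110.4]
contact_force: [-0.4, -0.4, -3.0]
gripper_width: 0.0267
gripper_force: 44.9
```

Emit:
drive_tool(
  increments=[
    [[-1,-0.1,0.02,0,0],[-1,-0.2,0.04,0,0],[-1,-0.3,0.06,0,0],[-1,-0.35,0.073,0,0],[-1,-0.354,0.073,0,0]],
  ],
)

```text
time_s: 7.32
tcp_pos: [0.6109, 0.2568, 0.2494]
eef_rot: [180.0, -0.0, -110.5]
contact_force: [0.6, -0.5, -2.6]
gripper_width: 0.0273
gripper_force: 44.9
```

Emit:
drive_tool(
  increments=[
    [[-1,0,0,0.15,0],[-1,0,0,0.35,0],[-1,0,0,0.6,0],[-1,0,0,0.75,0],[-1,0,0,0.8,0]],
  ],
)

```text
time_s: 7.95
tcp_pos: [0.6104, 0.2559, 0.1519]
eef_rot: [179.9, -0.1, -110.5]
contact_force: [-1.3, 0.1, -2.4]
gripper_width: 0.0271
gripper_force: 44.9
```

```bash
python3 -c "
from h import *
go(.611,.2592,.1055,-110)
im=capture('scene')
go(.611,.2592,.1055,-110)
p=r.get_state()['tcp_pos']
print(proj('scene',[p-[0,0,.0665],p-[0,0,.0665-.046],[.611,.2592,.069],p+[0,0,.0195]]))
cv2.imwrite('pics/c4.png',cv2.resize(im[130:220,290:390],None,fx=6,fy=6,interpolation=2)[:,:,::-1])
"
```

```text
t 7.95 tcp [0.6104 0.2559 0.1519] rot [ 1.7992e+02 -1.2000e-01 -1.1049e+02] j6 -60.1 w 0.02706901889240804 44.91530120372772 F [-1.3  0.1 -2.4]
norm [-0.0278  0.0047  0.3865] roll -0.0014
t 8.0 tcp [0.6106 0.2561 0.1521] rot [ 1.7995e+02 -9.0000e-02 -1.1049e+02] j6 -60.1 w 0.027344040394647332 44.91476655006409 F [-1.   0.2 -3.4]
norm [-0.0256  0.0059  0.3881] roll -0.0014
[[344.7803697  184.97277998]
 [346.30918423 172.7200684 ]
 [345.11833897 188.85372096]
 [347.7028754  161.55030536]]
```

View pics/c4.png

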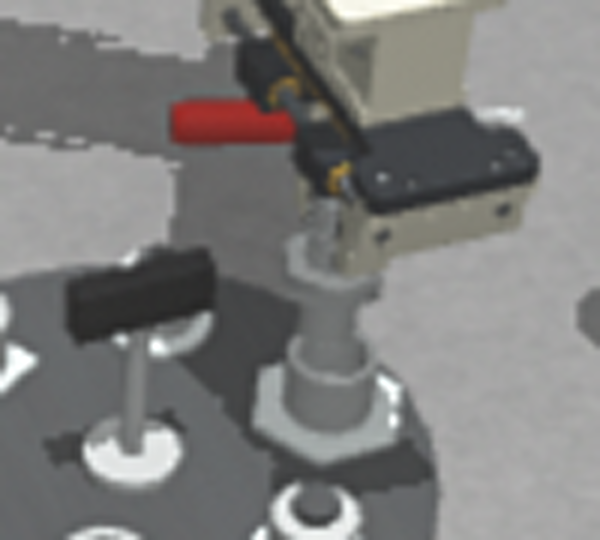

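The stem (crop x 303–357, centre ≈330) hangs over the cup rim (288–372, centre 330). Allowing for the axis slant, it needs about 2 mm outward. Shift, then lower in stages.

Emit:
drive_tool(
  increments=[
    [[-1,-0.022,0.005,0,0],[-1,-0.022,0.005,0.03,0],[-1,-0.022,0.005,0.07,0],[-1,-0.022,0.005,0.11,0],[-1,-0.022,0.005,0.14,0]],
  ],
)

```text
time_s: 8.62
tcp_pos: [0.6112, 0.2591, 0.1363]
eef_rot: [180.0, -0.0, -110.5]
contact_force: [-0.5, 0.3, -2.3]
gripper_width: 0.0273
gripper_force: 44.9
```

Emit:
drive_tool(
  increments=[
    [[-1,0,0,0.02,0],[-1,0,0,0.04,0],[-1,0,0,0.06,0],[-1,0,0,0.06,0]],
  ],
)

```text
time_s: 9.12
tcp_pos: [0.6114, 0.2594, 0.1294]
eef_rot: [-180.0, 0.0, -110.5]
contact_force: [0.5, 1.3, -3.5]
gripper_width: 0.0269
gripper_force: 44.9
```

```bash
python3 -c "
from h import *
go(.611,.2592,.1055,-110);print(r.get_state()['moment'])"
```

```text
t 9.125 tcp [0.6114 0.2594 0.1294] rot [-1.8000e+02  2.0000e-02 -1.1048e+02] j6 -60.2 w 0.026943840353051834 44.91203963756561 F [ 0.5  1.3 -3.5]
norm [0.003  0.0026 0.1991] roll -0.0013
[ 0.69007073 -0.10206857  0.02780794]
```

Emit:
drive_tool(
  increments=[
    [[-1,0,0,0.03,0],[-1,0,0,0.07,0],[-1,0,0,0.11,0],[-1,0,0,0.145,0],[-1,0,0,0.165,0]],
  ],
)

```text
time_s: 9.75
tcp_pos: [0.6115, 0.2595, 0.1096]
eef_rot: [-180.0, 0.0, -110.5]
contact_force: [0.4, 2.7, -0.8]
gripper_width: 0.0271
gripper_force: 44.9
```

Emit:
drive_tool(
  increments=[
    [[-1,0,0,0.01,0],[-1,0,0,0.02,0],[-1,0,0,0.03,0],[-1,0,0,0.03,0]],
  ],
)

```text
time_s: 10.25
tcp_pos: [0.6115, 0.2594, 0.1062]
eef_rot: [-180.0, 0.0, -110.5]
contact_force: [0.8, 3.6, -0.6]
gripper_width: 0.0271
gripper_force: 44.9
```

Emit:
drive_tool(
  increments=[
    [[-1,-0.008,0,0,0],[-1,-0.008,0,0.008,0],[-1,-0.008,0,0.015,0],[-1,-0.008,0,0.015,0]],
  ],
)

```text
time_s: 10.75
tcp_pos: [0.612, 0.2598, 0.1055]
eef_rot: [-179.9, -0.0, -110.5]
contact_force: [-1.4, 0.3, 6.4]
gripper_width: 0.0274
gripper_force: 44.9
```

Floor contact at the expected height (Fz up by 9 N). Release.

Emit:
drive_tool(
  increments=[
    [[-0.2,0,0,0,0],[0,0,0,0,0],[0.2,0,0,0,0],[0.3,0,0,0,0],[0.3,0,0,0,0]],
  ],
)

```text
time_s: 11.38
tcp_pos: [0.6116, 0.2601, 0.1042]
eef_rot: [180.0, -0.0, -110.5]
contact_force: [-0.2, 1.1, 0.6]
gripper_width: 0.0565
gripper_force: 0.0
```

Emit:
drive_tool(
  increments=[
    [[0.3,0,0,0,0],[0.3,0,0,0,0],[0.3,0,0,0,0],[0.3,0,0,0,0]],
  ],
)

```text
time_s: 11.88
tcp_pos: [0.6117, 0.2601, 0.1044]
eef_rot: [-180.0, -0.0, -110.5]
contact_force: [0.1, -0.2, 0.4]
gripper_width: 0.0569
gripper_force: 0.0
```

Emit:
drive_tool(
  increments=[
    [[0.3,0,0,-0.1,0],[0.3,0,0,-0.3,0],[0.3,0,0,-0.6,0],[0.3,0,0,-0.9,0],[0.3,0,0,-1,0]],
  ],
)

```text
time_s: 12.5
tcp_pos: [0.6127, 0.2607, 0.2283]
eef_rot: [-179.8, 0.2, -110.5]
contact_force: [0.4, -0.8, -0.5]
gripper_width: 0.0567
gripper_force: 0.0
```

```bash
python3 -c "
from h import *
go(.576,.1607,.22,-109.7)
a=capture('scene')
b=capture('top');np.save('pics/t5.npy',b)
o=np.zeros((600,800,3),np.uint8)
o[:,:400]=cv2.resize(a[130:250,290:370],(400,600),interpolation=2)
o[:520,400:]=cv2.resize(b[155:285,165:265],(400,520),interpolation=2)
cv2.imwrite('pics/c5.png',o[:,:,::-1])
"
```

```text
t 12.5 tcp [0.6127 0.2607 0.2283] rot [-179.82    0.23 -110.46] j6 -60.3 w 0.056732520538375485 0.0 F [ 0.4 -0.8 -0.5]
norm [ 0.8876 -0.0044  0.0691] roll -0.0021
```

View pics/c5.png

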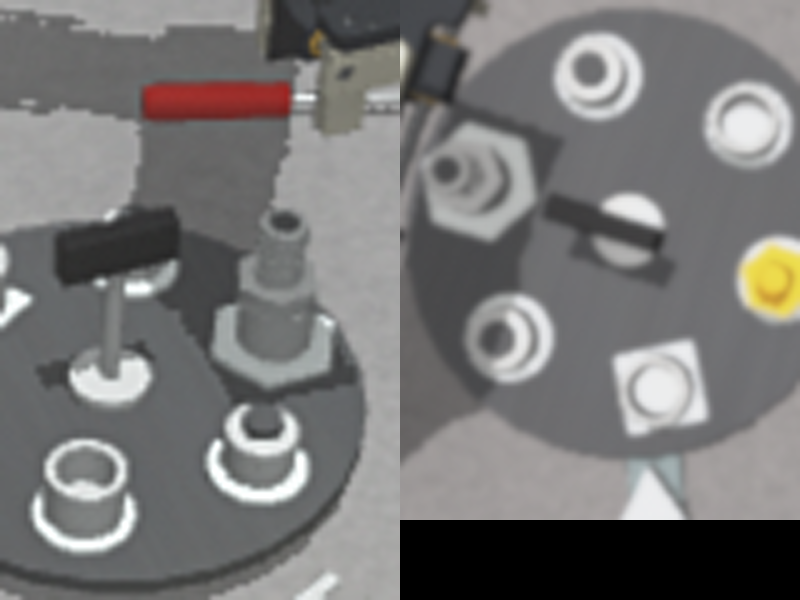

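The adapter stands home and upright in the hex-plate cup (scene crop ≈(270,300), top crop ≈(470,175)). The handle bar centre is at top px ≈(215.6,210.1). Next is the handle.

```bash
python3 -c "
from h import *
print(ray('top',(215.6,210.1),.15),ray('top',(226,270.8),.04),ray('top',(227,286.3),.04))
print('scene',ray('scene',(290+117/5-.4,130+238/5-.4),.142))
g=cv2.cvtColor(np.load('pics/t5.npy'),cv2.COLOR_RGB2GRAY)
m=np.zeros_like(g);m[198:222,198:236]=(g[198:222,198:236]<62)*255
c=max(cv2.findContours(m,0,1)[0],key=cv2.contourArea);q=cv2.minAreaRect(c);print(q,ray('top',q[0],.15))"
```

```text
[0.57806737 0.1593112  0.15      ] [0.4252543 0.150942  0.04     ] [0.38545797 0.14871545 0.04      ]
scene [0.57445061 0.16253266 0.142     ]
((207.80001831054688, 208.4000244140625), (10.733125686645508, 3.5777084827423096), 26.56505012512207) [0.58238459 0.17754053 0.15      ]
```

Emit:
drive_tool(
  increments=[
    [[0.3,0.1,0,0,0],[0.3,0.3,0,0,0],[0.3,0.6,0,0,0],[0.3,0.8,0,0,-0.002],[0.3,0.88,-0.004,0,-0.002]],
  ],
)

```text
time_s: 13.22
tcp_pos: [0.5744, 0.1591, 0.2245]
eef_rot: [180.0, -0.0, -109.8]
contact_force: [0.8, 0.2, 0.1]
gripper_width: 0.0575
gripper_force: 0.0
```

Emit:
drive_tool(
  increments=[
    [[0.3,-0.018,-0.007,0.1,0],[0.3,-0.018,-0.007,0.3,0],[0.3,-0.018,-0.007,0.55,0],[0.3,-0.018,-0.007,0.74,0],[0.3,-0.018,-0.007,0.785,0]],
  ],
)

```text
time_s: 13.85
tcp_pos: [0.5758, 0.1629, 0.1275]
eef_rot: [179.9, -0.2, -109.7]
contact_force: [0.0, -0.0, 1.1]
gripper_width: 0.0571
gripper_force: 0.0
```

Emit:
drive_tool(
  increments=[
    [[-0.3,0,0,0,0],[-0.5,0,0,0,0],[-0.6,0,0,0,0],[-0.7,0,0,0,0],[-0.8,0,0,0,0]],
  ],
  squeeze=10,
)

```text
time_s: 14.48
tcp_pos: [0.578, 0.1625, 0.1307]
eef_rot: [-179.9, 0.0, -109.7]
contact_force: [6.0, -2.1, -1.4]
gripper_width: 0.016
gripper_force: 10.0
```

Emit:
drive_tool(
  increments=[
    [[-0.9,0,0,0,0],[-1,0,0,0,0],[-1,0,0,0,0],[-1,0,0,0,0]],
  ],
  squeeze=20,
)

```text
time_s: 14.98
tcp_pos: [0.578, 0.1625, 0.1307]
eef_rot: [-179.9, 0.0, -109.8]
contact_force: [5.3, -2.7, -2.7]
gripper_width: 0.0162
gripper_force: 20.0
```

```bash
python3 -c "
from h import *
go(.576,.161,.13,-109.7);s=r.get_state();print(s['moment'],s['joints'])"
```

```text
t 14.975 tcp [0.578  0.1625 0.1307] rot [-1.7987e+02  5.0000e-02 -1.0976e+02] j6 -54.2 w 0.016164300720376307 19.96596872806549 F [ 5.3 -2.7 -2.7]
norm [0.0174 0.0118 0.0057] roll -0.0002
[-0.91003487 -1.73493542  0.05644326] [ 34.37651565  18.62002588 -17.21729563   0.0905381  -54.04912686
 -54.19003112]
```

Emit:
drive_tool(
  increments=[
    [[-1,0.005,-0.006,0,0],[-1,0.008,-0.012,0,0],[-1,0.008,-0.012,0,-0.003],[-1,0.008,-0.012,0,-0.008],[-1,0.008,-0.012,0,-0.016]],
  ],
  squeeze=25,
)

```text
time_s: 15.6
tcp_pos: [0.5779, 0.1624, 0.1307]
eef_rot: [-180.0, 0.1, -103.9]
contact_force: [-1.4, 5.1, 3.0]
gripper_width: 0.0158
gripper_force: 25.0
```

Emit:
drive_tool(
  increments=[
    [[-1,0,0,0,-0.01],[-1,0,0,0,-0.02],[-1,0,0,0,-0.03],[-1,0,0,0,-0.04],[-1,0,0,0,-0.05]],
  ],
)

```text
time_s: 16.23
tcp_pos: [0.5775, 0.1625, 0.1307]
eef_rot: [-180.0, 0.1, -85.8]
contact_force: [-3.4, 6.0, 4.2]
gripper_width: 0.0158
gripper_force: 25.0
```

```bash
python3 -c "
from h import *
go(.576,.161,.13,3.8);s=r.get_state();print(s['moment'],s['joints'])"
```

```text
t 16.225 tcp [0.5775 0.1625 0.1307] rot [-1.7997e+02  8.0000e-02 -8.5840e+01] j6 -30.1 w 0.015828352372423807 24.97558683156967 F [-3.4  6.   4.2]
norm [0.0112 0.0134 0.0057] roll -0.249
[ 2.07739448  1.17528417 -0.03879711] [ 34.32121618  18.62474246 -17.14425055  -0.06913814 -54.16881056
 -30.12480636]
```

Emit:
drive_tool(
  increments=[
    [[-1,-0.008,0,0,-0.01],[-1,-0.008,0,0,-0.02],[-1,-0.008,0,0,-0.03],[-1,-0.008,0,0,-0.04],[-1,-0.008,0,0,-0.05]],
  ],
)

```text
time_s: 16.85
tcp_pos: [0.5771, 0.1624, 0.1307]
eef_rot: [180.0, 0.0, -67.9]
contact_force: [-3.0, 1.7, 5.5]
gripper_width: 0.016
gripper_force: 25.0
```

Emit:
drive_tool(
  increments=[
    [[-1,0,0,0,-0.01],[-1,0,0,0,-0.02],[-1,0,0,0,-0.03],[-1,0,0,0,-0.04],[-1,0,0,0,-0.05]],
  ],
)

```text
time_s: 17.48
tcp_pos: [0.5767, 0.1622, 0.1307]
eef_rot: [179.9, 0.0, -49.9]
contact_force: [-4.5, 0.8, 6.7]
gripper_width: 0.0161
gripper_force: 25.0
```

Emit:
drive_tool(
  increments=[
    [[-1,0,0,0,-0.01],[-1,0,0,0,-0.02],[-1,0,0,0,-0.03],[-1,0,0,0,-0.04],[-1,0,0,0,-0.05]],
  ],
)

```text
time_s: 18.1
tcp_pos: [0.5765, 0.1618, 0.1307]
eef_rot: [179.9, 0.1, -31.9]
contact_force: [-5.7, 0.1, 7.5]
gripper_width: 0.0162
gripper_force: 25.0
```

Emit:
drive_tool(
  increments=[
    [[-1,0,0,0,-0.01],[-1,0,0,0,-0.02],[-1,0,0,0,-0.03],[-1,0,0,0,-0.04],[-1,0,0,0,-0.05]],
  ],
)

```text
time_s: 18.73
tcp_pos: [0.5763, 0.1615, 0.1306]
eef_rot: [179.9, 0.1, -13.9]
contact_force: [-5.9, -1.2, 8.8]
gripper_width: 0.0154
gripper_force: 25.0
```

```bash
python3 -c "
from h import *
go(.576,.161,.13,3.8)"
```

```text
t 18.725 tcp [0.5763 0.1615 0.1306] rot [ 1.799e+02  1.000e-01 -1.387e+01] j6 41.8 w 0.015416123874827386 24.980330765247345 F [-5.9 -1.2  8.8]
norm [-0.0015  0.0044  0.0054] roll -0.0491
```

Emit:
drive_tool(
  increments=[
    [[-1,0,0,0,-0.01],[-1,0,0,0,-0.02],[-1,0,0,0,-0.03],[-1,0,0,0,-0.038],[-1,0,0,0,-0.044]],
  ],
)

```text
time_s: 19.35
tcp_pos: [0.5762, 0.1611, 0.1306]
eef_rot: [179.9, 0.1, 1.9]
contact_force: [-5.7, -2.0, 8.8]
gripper_width: 0.0157
gripper_force: 25.0
```

Emit:
drive_tool(
  increments=[
    [[-1,0,0,0,-0.003],[-1,0,0,0,-0.005],[-1,0,0,0,-0.0055],[-1,0,0,0,-0.0055],[-1,0,0,0,-0.0055]],
  ],
)

```text
time_s: 19.98
tcp_pos: [0.5763, 0.1611, 0.1307]
eef_rot: [179.9, 0.1, 3.8]
contact_force: [-6.3, -3.4, 9.1]
gripper_width: 0.016
gripper_force: 25.0
```

```bash
python3 -c "
from h import *
go(.576,.161,.13,4.0)
a=capture('scene')
b=capture('top')
np.save('pics/t6.npy',b);np.save('pics/s6.npy',a)
o=np.zeros((600,800,3),np.uint8)
o[:,:400]=cv2.resize(a[150:270,250:330],(400,600),interpolation=2)
o[:560,400:]=cv2.resize(b[160:300,170:270],(400,560),interpolation=2)
cv2.imwrite('pics/c6.png',o[:,:,::-1])
ax=np.array([.5765,.1615]);
for d in (184,):
  q=ax+.105*np.array([np.cos(np.radians(d)),np.sin(np.radians(d))]);print(q,proj('scene',[[*q,.125],[*q,.085]]),proj('top',[[*q,.125],[*q,.085],[*q,.034]]))
"
```

```text
t 19.975 tcp [0.5763 0.1611 0.1307] rot [1.7991e+02 1.3000e-01 3.8300e+00] j6 59.5 w 0.015966661419372717 24.971407055854797 F [-6.3 -3.4  9.1]
norm [-0.0023  0.0006  0.0057] roll -0.0005
[0.47175577 0.15417557] [[286.86510208 164.85364734]
 [286.81232489 175.4207316 ]] [[219.74603559 255.05633927]
 [222.13455601 253.94469299]
 [224.90752229 252.65412095]]
```

View pics/c6.png

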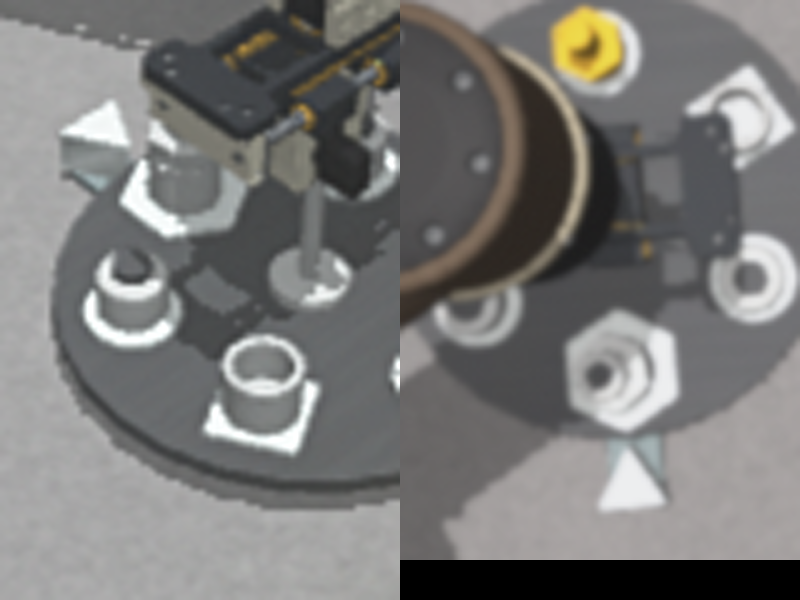

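The hex plate is at top px ≈(225.1,252.1) against the predicted front (224.9,252.7), the adapter is seated, and the handle is gripped at 25 N. Handing in.

```bash
python3 -c "
from h import *
print(abs(r.get_state()['qd']).max(),job.close_job())"
```

```text
the job is handed in; nothing more can be done
0.06254082329855738 None
```

The adapter is back in its hexagon-plate cup, fully home and let go. I turned the carousel until that slot lined up with the pointer, within about 2 mm in the last top picture, and handed the job in at about 20 s while still gripping the hub handle at 25 N; no verdict was returned.

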